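# Feed a stool leg past the sprung chip flap

## Robot

A 6-joint arm with a two-finger parallel gripper is mounted at the origin on the work surface. World frame = base frame: x ahead of the robot, y to its left, z up, the work surface at z = 0. Lengths are in m, angles in rad, forces in N, time in s.
With the tool pointing down it reaches from about 0.375 to 0.9 m from the base axis. Payload 3.1 kg.
Tool frame: the origin (TCP) lies midway between the tips of the shut fingers; the grasp point (between the pads) lies 19 mm behind it (manip.grasp_offset is the distance from the TCP to the grasp point, in m); z points along the fingers, y is the line along which they close (so a half turn about z gives the same grasp; the last joint's range is limited). The gripper opens to 85 mm and grips with 20 to 120 N. Pads are 22 mm wide; open, the fingers measure 114 mm over their backs; the gripper's body (76 mm by 85 mm) begins 54 mm behind the grasp point. The pads swing forward as they close: fully open they stand 13 mm farther back than shut.
Start: joints at [-1.506, 0.527, 1.433, -0, 1.181, -0.178], TCP at [0.15, -0.607, 0.231] pointing down, gripper open.
Joint ranges: [-3.08, 3.08], [-0.75, 2.2], [0.22, 2.44], [-1.43, 4.57], [0, 2.65], [-2.85, 2.85]. Speed limits (rad/s): [2.79, 2.79, 3.14, 3.14, 3.14, 3.14].

## Interface

Orientations are given as a unit quaternion [x, y, z, w].
In Python, from station import sensors, cams, order, manip gives the robot as it stands.
- The arm moves only by the tool move_arm, never from a script. Its argument "targets" is a list of rows, each an object of numbers: "dx", "dy", "dz": the shift along the world's x, y, z normalised to -1 to 1, where 1 is 25 mm; "rx", "ry", "rz": the turn, a rotation vector about the world's x, y, z normalised to -1 to 1, where 1 is 30 degrees. A call has exactly 10 rows; each row shifts and turns the commanded pose from where the row before left it; what a row does not reach is not made up. A row lasts 1/8 s, in which the tool goes at most 62.5 mm and 10.7 degrees, less where a joint would pass 70% of its speed; a pose out of reach is approached as far as the arm can. A call with a number of a shift or a turn outside -1 to 1 is refused whole. A call with a gripper value outside its range is refused whole. "claw" is the opening in per cent of the stroke, from 0 (shut) to 100 (fully open), set as the call begins (left out, the last holds). The fingers move at their own pace and stop on an object; "newtons" is the grip in N (left out, the last holds). Time passes only in rows, so rows that do not move let the fingers close, or fill a call up. It gives the time, the measured TCP pose, the force, the opening and the grip force at its end, in the units of the state.
- sensors.sense(): the state, without advancing time (a new reading comes with each control period).
- cams.snapshot(name): name is "scene" or "side" or "wrist"; returns the picture (480x640x3 uint8, red, green, blue); there is no depth.
- cams.camera_model(name): a dict with "fx", "fy", "cx", "cy" (pixels), "extrinsics" (4x4, takes a point from world to camera coordinates). Camera axes: x right, y down, z forward; pixel columns grow to the right and rows downward; lengths in m; the calibration is good to about 2 mm. A picture is of the moment at which its call begins: read the wrist's pose just before it. camera_model takes no time and is no camera call; for the wrist camera it gives the pose at the moment of the call.
- order.sign_off(): hands the job in; it is judged then, once.
The state is a dict: "t": time; "q": joint angles; "qd": joint speeds; "tau": joint torques, N m; "tcp_pos": TCP position; "tool_rot": TCP orientation; "force": force on the tool from outside, world axes, zero at the start; "ft_torque": the same for the moment, N m; "finger_gap": opening from 0.0 (shut) to 1.0 (fully open); "gripper_force": force on a finger pad.
Only numpy, scipy, OpenCV 4.12 (cv2) and the standard library are available. Lean on these libraries where they do the work, as an engineer would, in place of code of your own. Each camera call takes 0.05 s, during which the arm holds its last target. There are 200 camera calls.

## Task

Lay the loose wooden stool leg flat in the open lane of the machine's infeed, round tenon towards the sprung flap, and let go of it. Then push it gently on through the flap until its tenon meets the sprung buffer hidden under the hood and presses that in by a few millimetres for a moment (about 12 N of push; more than 20 N on the buffer damages it). Draw back so that the leg stays lying inside and the flap swings shut behind it; do not force the flap and leave the other things on the bench where they are.

Things in the scene. Friction and masses are not known exactly. Their poses are not given: they have to be found in the camera images.
- leg_center (a point): Centre of the square part of the loose stool leg: plain light wood, 42 x 42 mm square, 110 mm long, with a round tenon 24 mm thick and 20 mm long on one end (130 mm overall), about 0.1 to 0.2 kg. This point is 21 mm above its underside. Its x axis runs along the leg towards the tenon, z up. It starts lying on the bench.
- leg_tip (a point): Middle of the end face of the leg's tenon, 75 mm from leg_center along the leg's +x.
- leg_tail (a point): Middle of the leg's square rear end, 55 mm from leg_center along the leg's -x: the face to push on.
- infeed: Infeed of a small green wood machine, fixed to the bench, placed and turned differently each time. Origin: on the bench (z = 0) under the middle of the gate; x is the feed direction (open lane, flap, hood), y left of it, z up. Plywood floor 10 mm thick, its top at z = 10 mm, all along. All lengths in these notes are in this frame.
- lane (a point): Middle of the open lane's floor (infeed x = -83, y = 0, z = 10 mm). The lane lies in front of the gate, x -163 to -3 mm, 48 mm wide (y -24 to +24 mm) between two low lips 10 mm thick whose tops are at z = 18 mm; open at its outer end.
- gate (a point): Middle of the gate's opening at floor height (infeed x = 0, y = 0, z = 10 mm): two steel posts 12 mm square and 58 mm high, the opening from y = -25 to +33 mm, of which the open flap takes the part above +25. No lintel: shut fingers pointing down can pass between the posts. Behind it the channel, y -26 to +33 mm, has walls up to z = 36 mm.
- hood (a point): Middle of the hood's lower front edge (infeed x = 160, y = 3, z = 10 mm). The hood, 76 mm high, roofs the channel from there on, 60 mm clear inside. Beneath it waits the buffer, a 32 mm rubber disc facing the tenon, its setting different each time and not measured: the tenon meets it when the leg's tail is somewhere from 64 to 96 mm past the gate (infeed x).
- flap (a joint): Angle of the aluminium chip flap in the gate, rad: 0 shut, 1.6 fully swung in, towards the hood. Upright hinge at infeed x = 0, y = +29 mm; flap 50 mm wide, 4 mm thick, z = 12 to 55 mm. Opens inwards only; a spring shuts it (0.06 N m shut, 0.12 N m wide open: 2 to 4 N on the leg). It can shut only when nothing is within 52 mm behind the gate.
- flap_edge (a point): Middle of the flap's free upright edge, 50 mm from its hinge, 33 mm above the bench.
- buffer (a joint): How far the sprung buffer under the hood is pressed in, m: 0 free, 0.013 at its hard end. It starts to give at about 3 N and takes 1.5 N more per mm (6 N at 2 mm, 9 N at 4 mm, 12 N at 6 mm), is damped (0.1 N per mm/s), and springs back slowly, pushing the leg back with it.
- glue: Glue bottle, 56 mm thick, 150 mm tall; a bystander. Origin under its centre.
- mallet: Hammer lying on the bench; a bystander.
- tin: Open steel tin, 80 mm wide, 80 mm tall; a bystander. Origin under its centre.
There are look-alikes about, which are no part of the job. Leave any black or pink look-alike of the part that bears leg_center alone.

How it is judged:
On the way, in this order (a step that is already met when the one before it is completed fails the run):
1. the leg lies flat in the open lane in front of the gate, tenon towards the flap, let go (z of leg_center in the frame of infeed between 0.026 and 0.036 m and x of leg_tip in the frame of infeed between -0.12 and 0.015 m and x of leg_tail in the frame of infeed between -0.2 and -0.08 m and y of leg_center in the frame of infeed between -0.008 and 0.008 m and angle between the x axis of leg_center and the x axis of infeed, either way round below 0.12 rad and contact force between the fingers and leg below 0.2 N), for 0.2 s.
2. the leg, past the flap, presses the buffer in by at least 2 mm for 0.2 s (z of leg_center in the frame of infeed between 0.026 and 0.036 m and x of leg_tail in the frame of infeed above 0.055 m and x of leg_tip in the frame of infeed above 0.18 m and value of joint buffer above 0.002 m), for 0.2 s.
At the end, for the whole second after the job is handed in: The leg lies flat and at rest in the channel, tenon under the hood, its tail at least 53 mm past the gate; the flap is shut behind it (within 0.06 rad) and the buffer has sprung back (under 2 mm) (z of leg_center in the frame of infeed between 0.026 and 0.036 m and x of leg_tail in the frame of infeed above 0.053 m and x of leg_tip in the frame of infeed above 0.175 m and y of leg_center in the frame of infeed between -0.02 and 0.025 m and value of joint flap below 0.06 rad and value of joint buffer below 0.002 m and linear speed of leg below 0.01 m/s); the robot touches nothing.
It fails at once if the buffer is pressed with more than 20 N (contact force between buffer and anything else above 20 N).
It fails at once if the flap is forced with more than 20 N (contact force between any of the fingers, leg and flap above 20 N).
It fails at once if a bystander is moved more than 30 mm (distance of any of glue, mallet, tin from where it was at the start of the episode above 0.03 m).
It also fails if it takes over 64 s, if anything falls off the work surface, if the arm or the gripper's body presses on something with over 40 N, if the wrist force passes 120 N, or if a joint passes its speed limit or range.

## Working session

There is one attempt and no reset: what is moved stays moved. The work goes in short steps, Python scripts to look and compute and a tool call to move; the robot and the scene stay as the last step left them, time stands still between calls to the robot, and variables do not carry over. Pictures are saved under pics/ and viewed, at most 10 in all, crops included, and the job is handed in when it is done.

Besides the shell and the picture viewer there is one more tool, called after "Call:" as a command line: name --argument value ..., lists and objects as JSON in quotes. move_arm: Moves the arm, as the interface text tells. Scaled input: -1 to 1 covers 25 mm each way for a shift and 30 degrees each way for a turn. Its arguments: {"type":"object","properties":{"targets":{"type":"array"},"claw":{"type":"number"},"newtons":{"type":"number"}},"required":["targets"]}

```bash
mkdir -p pics; cat > h.py <<'E'
import numpy as np, cv2
from station import sensors, cams, order, manip
def snap(n,f):
    m=cams.camera_model(n); im=cams.snapshot(n); cv2.imwrite('pics/'+f,im[:,:,::-1]); return im,m
def ray(m,u,v):
    T=np.array(m['extrinsics']); R=T[:3,:3]; c=-R.T@T[:3,3]
    return c,R.T@np.array([(u-m['cx'])/m['fx'],(v-m['cy'])/m['fy'],1])
def at(m,u,v,z):
    c,d=ray(m,u,v); return c+d*(z-c[2])/d[2]
def px(m,p):
    T=np.array(m['extrinsics']); q=T[:3,:3]@np.array(p)+T[:3,3]; return m['fx']*q[0]/q[2]+m['cx'],m['fy']*q[1]/q[2]+m['cy']
E
python3 - <<'E'
from h import *
for n in('scene','side'):
    im,m=snap(n,n+'1.png'); print(n,ray(m,320,240),m['fx'])
print(sensors.sense(),manip.grasp_offset)
E
```

```text
scene (array([0.88597154, 0.44554407, 0.9015629 ]), array([-0.33986329, -0.39464059, -0.85376981])) 438.0549361859246
side (array([0.20751452, 0.85866419, 0.93890351]), array([ 0.28056633, -0.65071497, -0.70562672])) 437.2064785981697
{'t': 0.1, 'q': array([-1.50648500e+00,  5.28370529e-01,  1.43378375e+00,  5.26213948e-06,
        1.18140119e+00, -1.78510702e-01]), 'qd': array([-0.00092   , -0.00166375, -0.00421235,  0.00158674,  0.00206359,
        0.00131052]), 'tau': array([-4.04738093e-04, -4.43306422e+01, -1.78586179e+01, -2.53362914e-04,
        3.88553031e-03,  1.85408953e-05]), 'tcp_pos': array([ 0.15025799, -0.60600185,  0.23043007]), 'tool_rot': array([ 9.92638375e-01,  1.21111905e-01,  5.84368249e-05, -9.79670122e-04]), 'force': array([-0.35960365,  0.32049896,  0.47442351]), 'ft_torque': array([-0.01984632,  0.03902338, -0.01904787]), 'gripper_force': 0.0, 'finger_gap': 1.0000564530086198} 0.0187
```

View pics/scene1.png

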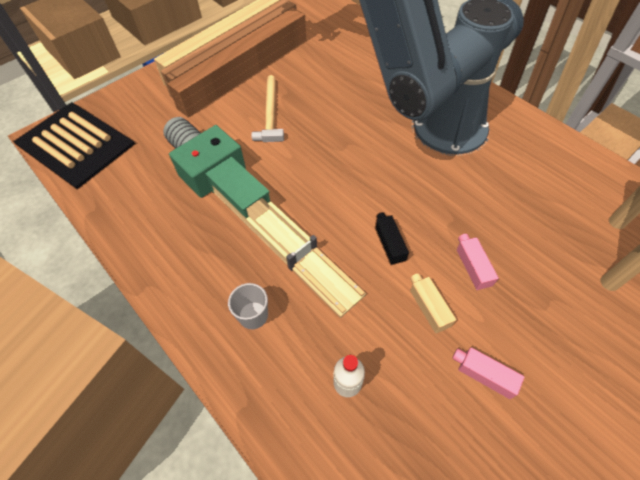

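View pics/side1.png

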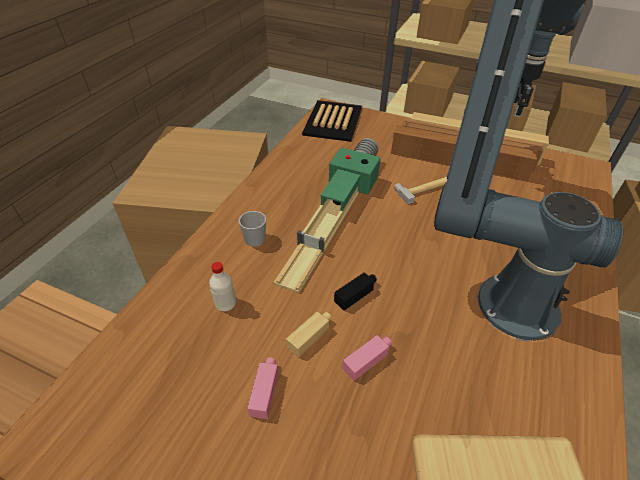

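The scene view shows the machine's lane end near (347,300), gate at (302,250) and hood at (240,185). The plain leg is at (433,302) with its tenon at (417,280). Next I'll enlarge this.

```bash
python3 - <<'E'
import cv2
a=cv2.imread('pics/scene1.png')[180:340,220:470]; cv2.imwrite('pics/c1.png',cv2.resize(a,None,fx=3.2,fy=3.2,interpolation=cv2.INTER_CUBIC))
a=cv2.imread('pics/side1.png')[190:360,240:440]; cv2.imwrite('pics/c2.png',cv2.resize(a,None,fx=3.5,fy=3.5,interpolation=cv2.INTER_CUBIC))
E
```

```text
(no output)
```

View pics/c1.png

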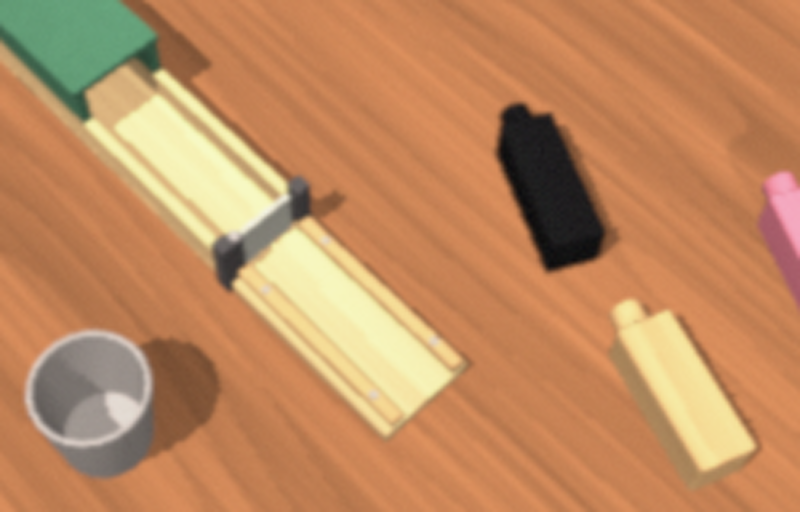

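View pics/c2.png

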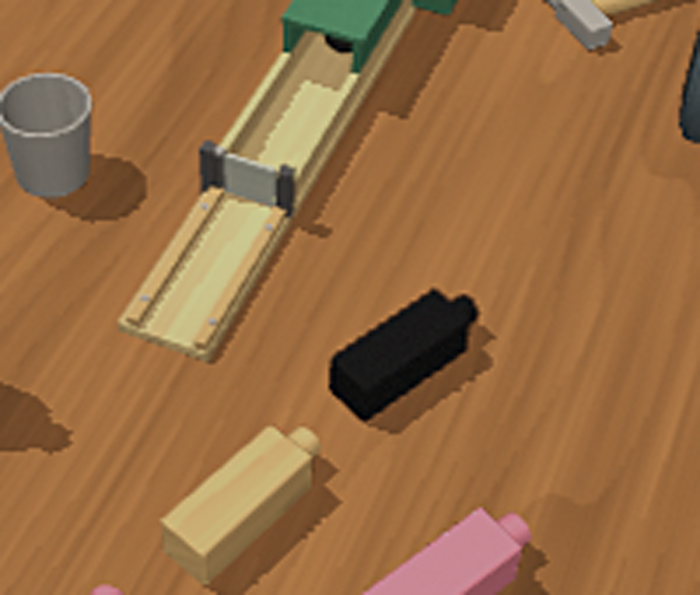

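```bash
python3 - <<'E'
from h import *
np.set_printoptions(precision=4,suppress=True)
S=cams.camera_model('scene'); D=cams.camera_model('side')
A=lambda u,v,z:at(S,220+u/3.2,180+v/3.2,z)
B=lambda u,v,z:at(D,240+u/3.5,190+v/3.5,z)
def leg(P): 
    P=np.array(P); f=(P[0]+P[1])/2; r=(P[2]+P[3])/2; d=f-r
    print('leg c',(f+r)/2,'len',np.linalg.norm(d),'yaw',np.degrees(np.arctan2(d[1],d[0])),'w',np.linalg.norm(P[0]-P[1]),np.linalg.norm(P[2]-P[3]))
leg([A(622,338,.042),A(670,312,.042),A(752,447,.042),A(700,474,.042)])
leg([B(270,428,.042),B(314,460,.042),B(205,545,.042),B(163,520,.042)])
for n,F,pl,pr,el,er in(('S',A,(228,242),(300,185),(388,435),(467,362)),('D',B,(211,147),(287,172),(120,322),(208,356))):
    L=F(*pl,.058);R=F(*pr,.058);e1=F(*el,.01);e2=F(*er,.01)
    y=(L-R)/np.linalg.norm(L-R); g=(L+R)/2-.004*y; d=g-(e1+e2)/2
    print(n,'gate',g,'sep',np.linalg.norm(L-R),'yaw posts',np.degrees(np.arctan2(-y[0],y[1])),'end',(e1+e2)/2,'w',np.linalg.norm(e1-e2),'len',np.linalg.norm(d[:2]),'yaw',np.degrees(np.arctan2(d[1],d[0])))
E
```

```text
leg c [0.471  0.3248 0.042 ] len 0.10378816532483302 yaw -110.1338723183074 w 0.03964911249372093 0.04004819223827812
leg c [0.4661 0.3217 0.042 ] len 0.1025659368428758 yaw -111.38939414523982 w 0.041068645334340056 0.03478747080788857
S gate [0.5863 0.042  0.058 ] sep 0.067277649020689 yaw posts -89.50964064001835 end [0.5878 0.2052 0.01  ] w 0.07706463935657856 len 0.1632745648339717 yaw -90.52876827550159
D gate [0.5846 0.0404 0.058 ] sep 0.0692765362817148 yaw posts -90.61676767896353 end [0.5859 0.2041 0.01  ] w 0.07742715959112169 len 0.16371669845872788 yaw -90.45849431435153
```

The leg is at about (0.468, 0.323), yaw about -111°. The gate is at about (0.5855, 0.041), with feed along world -y. The two views agree within about 4 mm, and the sizes match the notes. Moving over now.

Call:
move_arm --targets '[{"dx": 0.8,"dy": 1},{"dx": 0.8,"dy": 1},{"dx": 0.8,"dy": 1},{"dx": 0.8,"dy": 1},{"dx": 0.8,"dy": 1},{"dx": 0.8,"dy": 1},{"dx": 0.8,"dy": 1},{"dx": 0.8,"dy": 1},{"dx": 0.8,"dy": 1},{"dx": 0.8,"dy": 1}]' --claw 100

```text
schema error: expected keys dx, dy, dz, rx, ry, rz
```

Call:
move_arm --targets '[{"dx": 0.5,"dy": 1,"rz": 0.18},{"dx": 0.5,"dy": 1,"rz": 0.18},{"dx": 0.5,"dy": 1,"rz": 0.18},{"dx": 0.5,"dy": 1,"rz": 0.18},{"dx": 0.5,"dy": 1,"rz": 0.18},{"dx": 0.5,"dy": 1,"rz": 0.18},{"dx": 0.5,"dy": 1,"rz": 0.18},{"dx": 0.5,"dy": 1,"rz": 0.18},{"dx": 0.5,"dy": 1,"rz": 0.18},{"dx": 0.5,"dy": 1,"rz": 0.18}]'

```text
schema error: expected keys dx, dy, dz, rx, ry, rz
```

Call:
move_arm --targets '[{"dy": 1},{"dy": 1},{"dy": 1},{"dy": 1},{"dy": 1},{"dy": 1},{"dy": 1},{"dy": 1},{"dy": 1},{"dy": 1}]'

```text
schema error: expected keys dx, dy, dz, rx, ry, rz
```

All six keys are needed in every row.

Call:
move_arm --targets '[{"dx": 0.8,"dy": 1,"dz": 0,"rx": 0,"ry": 0,"rz": 0},{"dx": 0.8,"dy": 1,"dz": 0,"rx": 0,"ry": 0,"rz": 0},{"dx": 0.8,"dy": 1,"dz": 0,"rx": 0,"ry": 0,"rz": 0},{"dx": 0.8,"dy": 1,"dz": 0,"rx": 0,"ry": 0,"rz": 0},{"dx": 0.8,"dy": 1,"dz": 0,"rx": 0,"ry": 0,"rz": 0},{"dx": 0.8,"dy": 1,"dz": 0,"rx": 0,"ry": 0,"rz": 0},{"dx": 0.8,"dy": 1,"dz": 0,"rx": 0,"ry": 0,"rz": 0},{"dx": 0.8,"dy": 1,"dz": 0,"rx": 0,"ry": 0,"rz": 0},{"dx": 0.8,"dy": 1,"dz": 0,"rx": 0,"ry": 0,"rz": 0},{"dx": 0.8,"dy": 1,"dz": 0,"rx": 0,"ry": 0,"rz": 0}]' --claw 100

```text
t: 1.35
tcp_pos: [0.3507, -0.3555, 0.231]
tool_rot: [0.993, 0.121, -0.0, -0.0]
force: [0.5, -0.0, -0.2]
finger_gap: 0.999
gripper_force: 0.0
```

Call:
move_arm --targets '[{"dx": 0.5,"dy": 1,"dz": 0,"rx": 0,"ry": 0,"rz": 0.18},{"dx": 0.5,"dy": 1,"dz": 0,"rx": 0,"ry": 0,"rz": 0.18},{"dx": 0.5,"dy": 1,"dz": 0,"rx": 0,"ry": 0,"rz": 0.18},{"dx": 0.5,"dy": 1,"dz": 0,"rx": 0,"ry": 0,"rz": 0.18},{"dx": 0.5,"dy": 1,"dz": 0,"rx": 0,"ry": 0,"rz": 0.18},{"dx": 0.5,"dy": 1,"dz": 0,"rx": 0,"ry": 0,"rz": 0.18},{"dx": 0.5,"dy": 1,"dz": 0,"rx": 0,"ry": 0,"rz": 0.18},{"dx": 0.5,"dy": 1,"dz": 0,"rx": 0,"ry": 0,"rz": 0.18},{"dx": 0.5,"dy": 1,"dz": 0,"rx": 0,"ry": 0,"rz": 0.18},{"dx": 0.5,"dy": 1,"dz": 0,"rx": 0,"ry": 0,"rz": 0.18}]'

```text
t: 2.6
tcp_pos: [0.4754, -0.1057, 0.231]
tool_rot: [0.829, 0.56, -0.0, -0.0]
force: [-0.6, 0.3, -0.5]
finger_gap: 0.998
gripper_force: 0.0
```

Call:
move_arm --targets '[{"dx": 0,"dy": 1,"dz": 0,"rx": 0,"ry": 0,"rz": 0},{"dx": 0,"dy": 1,"dz": 0,"rx": 0,"ry": 0,"rz": 0},{"dx": 0,"dy": 1,"dz": 0,"rx": 0,"ry": 0,"rz": 0},{"dx": 0,"dy": 1,"dz": 0,"rx": 0,"ry": 0,"rz": 0},{"dx": 0,"dy": 1,"dz": 0,"rx": 0,"ry": 0,"rz": 0},{"dx": 0,"dy": 1,"dz": 0,"rx": 0,"ry": 0,"rz": 0},{"dx": 0,"dy": 1,"dz": 0,"rx": 0,"ry": 0,"rz": 0},{"dx": 0,"dy": 1,"dz": 0,"rx": 0,"ry": 0,"rz": 0},{"dx": 0,"dy": 1,"dz": 0,"rx": 0,"ry": 0,"rz": 0},{"dx": 0,"dy": 1,"dz": 0,"rx": 0,"ry": 0,"rz": 0}]'

```text
t: 3.85
tcp_pos: [0.4749, 0.1442, 0.231]
tool_rot: [0.829, 0.559, -0.0, -0.0]
force: [-0.9, 0.4, 0.4]
finger_gap: 0.999
gripper_force: 0.0
```

```bash
python3 - <<'E'
from h import *
im,m=snap('wrist','w1.png'); print(ray(m,320,240)); s=sensors.sense(); print(s['t'],s['tcp_pos'],s['tool_rot'])
E
```

```text
(array([0.50077923, 0.20718132, 0.37278968]), array([-0.08928937, -0.24351135, -0.96587962]))
3.9 [0.4747783  0.14660078 0.23107662] [ 8.29158191e-01  5.59012883e-01  4.11528189e-04 -1.05904776e-03]
```

View pics/w1.png

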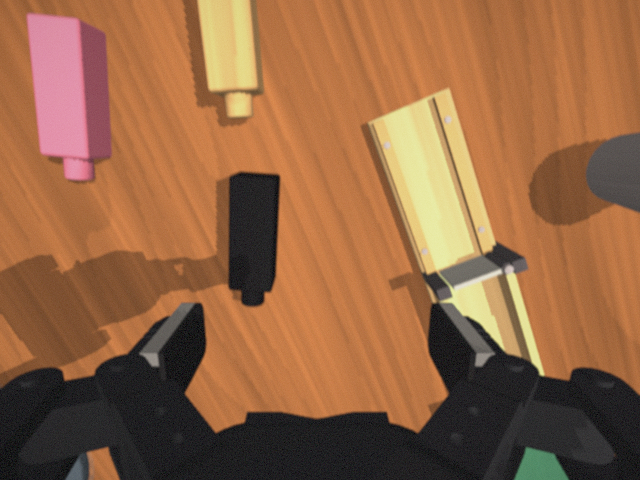

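The wrist view shows the lane's outer end at (368,123)–(448,89), the gate posts at about (435,285) and (510,258), and the leg's front edge at (208..257, 91). The next crop covers the lane.

```bash
python3 - <<'E'
import cv2
a=cv2.imread('pics/w1.png'); b=cv2.resize(a[75:305,355:535],None,fx=2.6,fy=2.6,interpolation=cv2.INTER_CUBIC); c=cv2.resize(a[0:130,190:270],None,fx=3.9,fy=3.9,interpolation=cv2.INTER_CUBIC)
import numpy as np
o=np.zeros((598,790,3),np.uint8); o[:598,:468]=b[:598]; o[:507,470:782]=c; cv2.imwrite('pics/c3.png',o)
E
```

```text
(no output)
```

View pics/c3.png

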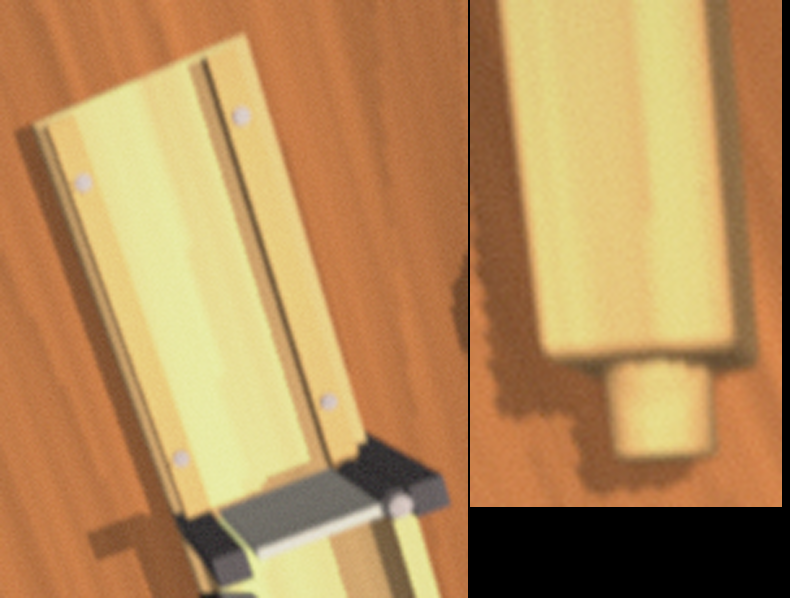

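```bash
cat > w1.npy.py <<'E'
E
rm w1.npy.py; python3 - <<'E'
from h import *
np.set_printoptions(precision=4,suppress=True)
m=cams.camera_model('wrist')
P=lambda u,v,z=.018:at(m,355+u/2.6,75+v/2.6,z)
Q=lambda u,v,z=.042:at(m,190+(u-470)/3.9,v/3.9,z)
ang=lambda d:np.degrees(np.arctan2(d[1],d[0]))
a,b,c,d=P(84,183),P(181,460),P(241,116),P(329,402)
print('screws',a,b,c,d,'yaws',ang(b-a),ang(d-c),'sep',np.linalg.norm(a-c),'mid',(a+c)/2,(b+d)/2,ang((b+d)-(a+c)))
e=(P(47,128)+P(240,45))/2; print('lip end',e,np.linalg.norm(P(47,128)-P(240,45)))
print('lip inner',P(75,122),P(208,505),P(205,60),P(332,468))
print('flap top hinge/free', P(385,505,.055),P(258,555,.055))
f=(Q(545,355)+Q(735,348))/2; print('front mid',f,'w',np.linalg.norm(Q(545,355)-Q(735,348)),ang(Q(545,355)-Q(500,0)),ang(Q(735,345)-Q(705,0)))
print('tip',Q(664,455,.028)); print(sensors.sense()['tcp_pos'])
E
```

```text
screws [0.5586 0.1808 0.018 ] [0.5593 0.0705 0.018 ] [0.6164 0.1816 0.018 ] [0.6175 0.0714 0.018 ] yaws -89.62571781843725 -89.39428985868813 sep 0.057775835153072864 mid [0.5875 0.1812 0.018 ] [0.5884 0.071  0.018 ] -89.51003589522469
lip end [0.5877 0.2034 0.018 ] 0.06992386277305265
lip inner [0.5624 0.2013 0.018 ] [0.5635 0.0493 0.018 ] [0.6102 0.2037 0.018 ] [0.6117 0.0459 0.018 ]
flap top hinge/free [0.6135 0.0431 0.055 ] [0.5676 0.0417 0.055 ]
front mid [0.4518 0.2718 0.042 ] w 0.04023581494028323 -108.63912642851714 -109.08440259284079
tip [0.4454 0.2529 0.028 ]
[0.4748 0.1466 0.2311]
```

Call:
move_arm --targets '[{"dx": -0.02,"dy": 0.71,"dz": -0.4,"rx": 0,"ry": 0,"rz": 0.008},{"dx": -0.02,"dy": 0.71,"dz": -0.4,"rx": 0,"ry": 0,"rz": 0.008},{"dx": -0.02,"dy": 0.71,"dz": -0.4,"rx": 0,"ry": 0,"rz": 0.008},{"dx": -0.02,"dy": 0.71,"dz": -0.4,"rx": 0,"ry": 0,"rz": 0.008},{"dx": -0.02,"dy": 0.71,"dz": -0.4,"rx": 0,"ry": 0,"rz": 0.008},{"dx": -0.02,"dy": 0.71,"dz": -0.4,"rx": 0,"ry": 0,"rz": 0.008},{"dx": -0.02,"dy": 0.71,"dz": -0.4,"rx": 0,"ry": 0,"rz": 0.008},{"dx": -0.02,"dy": 0.71,"dz": -0.4,"rx": 0,"ry": 0,"rz": 0.008},{"dx": -0.02,"dy": 0.71,"dz": -0.4,"rx": 0,"ry": 0,"rz": 0.008},{"dx": -0.02,"dy": 0.71,"dz": -0.4,"rx": 0,"ry": 0,"rz": 0.008}]'

```text
t: 5.15
tcp_pos: [0.4703, 0.3221, 0.1306]
tool_rot: [0.818, 0.576, 0.0, 0.0]
force: [-0.0, 0.3, 0.7]
finger_gap: 1.001
gripper_force: 0.0
```

```bash
python3 - <<'E'
from h import *
im,m=snap('wrist','w2.png'); s=sensors.sense(); print(s['t'],s['tcp_pos'],s['tool_rot'],ray(m,320,240)[0])
c=np.array([.4695,.3235,.042]); d=np.array([np.cos(np.radians(-109.5)),np.sin(np.radians(-109.5)),0]); n=np.array([-d[1],d[0],0])
for i in(1,-1):
  for j in(1,-1): cv2.circle(im,tuple(int(round(v)) for v in px(m,c+i*.055*d+j*.021*n)),3,(255,0,0),-1)
cv2.imwrite('pics/w2b.png',im[:,:,::-1])
E
```

```text
5.2 [0.46973916 0.32367751 0.1295568 ] [ 8.17249169e-01  5.76284085e-01 -1.33405615e-04 -6.56321422e-04] [0.49333681 0.38609171 0.27245253]
```

View pics/w2b.png

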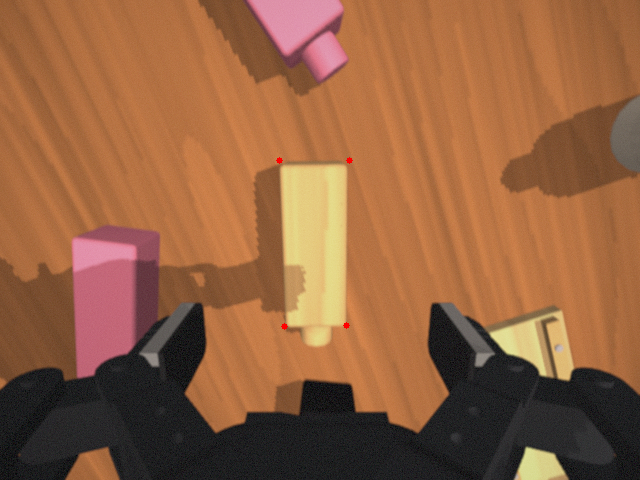

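The predicted corners sit on the leg within about 2 mm (leg at (315,245)), and the pink pieces are clear of the fingers. Going down to grip.

Call:
move_arm --targets '[{"dx": 0,"dy": 0,"dz": -0.6,"rx": 0,"ry": 0,"rz": 0},{"dx": 0,"dy": 0,"dz": -0.6,"rx": 0,"ry": 0,"rz": 0},{"dx": 0,"dy": 0,"dz": -0.6,"rx": 0,"ry": 0,"rz": 0},{"dx": 0,"dy": 0,"dz": -0.6,"rx": 0,"ry": 0,"rz": 0},{"dx": 0,"dy": 0,"dz": -0.6,"rx": 0,"ry": 0,"rz": 0},{"dx": 0,"dy": 0,"dz": -0.6,"rx": 0,"ry": 0,"rz": 0},{"dx": 0,"dy": 0,"dz": -0.5,"rx": 0,"ry": 0,"rz": 0},{"dx": 0,"dy": 0,"dz": -0.4,"rx": 0,"ry": 0,"rz": 0},{"dx": 0,"dy": 0,"dz": -0.2,"rx": 0,"ry": 0,"rz": 0},{"dx": 0,"dy": 0,"dz": 0,"rx": 0,"ry": 0,"rz": 0}]'

```text
t: 6.45
tcp_pos: [0.4702, 0.3209, 0.0135]
tool_rot: [0.818, 0.576, -0.0, -0.0]
force: [-0.6, 0.3, -0.2]
finger_gap: 1.001
gripper_force: 0.0
```

Call:
move_arm --targets '[{"dx": 0,"dy": 0,"dz": 0,"rx": 0,"ry": 0,"rz": 0},{"dx": 0,"dy": 0,"dz": 0,"rx": 0,"ry": 0,"rz": 0},{"dx": 0,"dy": 0,"dz": 0,"rx": 0,"ry": 0,"rz": 0},{"dx": 0,"dy": 0,"dz": 0,"rx": 0,"ry": 0,"rz": 0},{"dx": 0,"dy": 0,"dz": 0,"rx": 0,"ry": 0,"rz": 0},{"dx": 0,"dy": 0,"dz": 0,"rx": 0,"ry": 0,"rz": 0},{"dx": 0,"dy": 0,"dz": 0,"rx": 0,"ry": 0,"rz": 0},{"dx": 0,"dy": 0,"dz": 0,"rx": 0,"ry": 0,"rz": 0},{"dx": 0,"dy": 0,"dz": 0,"rx": 0,"ry": 0,"rz": 0},{"dx": 0,"dy": 0,"dz": 0,"rx": 0,"ry": 0,"rz": 0}]' --claw 0 --newtons 35

```text
t: 7.7
tcp_pos: [0.4707, 0.3211, 0.0143]
tool_rot: [0.818, 0.576, 0.001, 0.0]
force: [0.4, -0.3, 4.2]
finger_gap: 0.482
gripper_force: 37.6
```

Call:
move_arm --targets '[{"dx": 0,"dy": 0,"dz": 0.6,"rx": 0,"ry": 0,"rz": 0},{"dx": 0,"dy": 0,"dz": 1,"rx": 0,"ry": 0,"rz": 0},{"dx": 0,"dy": 0,"dz": 1,"rx": 0,"ry": 0,"rz": 0.066},{"dx": 0.67,"dy": -1,"dz": 0.4,"rx": 0,"ry": 0,"rz": 0.066},{"dx": 0.67,"dy": -1,"dz": 0,"rx": 0,"ry": 0,"rz": 0.088},{"dx": 0.67,"dy": -1,"dz": 0,"rx": 0,"ry": 0,"rz": 0.088},{"dx": 0.67,"dy": -1,"dz": 0,"rx": 0,"ry": 0,"rz": 0.088},{"dx": 0.67,"dy": -1,"dz": 0,"rx": 0,"ry": 0,"rz": 0.088},{"dx": 0.67,"dy": -1,"dz": 0,"rx": 0,"ry": 0,"rz": 0.088},{"dx": 0.67,"dy": -1,"dz": 0,"rx": 0,"ry": 0,"rz": 0.088}]'

```text
t: 8.95
tcp_pos: [0.5876, 0.1449, 0.0891]
tool_rot: [0.706, 0.708, -0.0, -0.0]
force: [0.7, -0.5, -1.0]
finger_gap: 0.488
gripper_force: 36.9
```

Call:
move_arm --targets '[{"dx": 0,"dy": -0.5,"dz": 0,"rx": 0,"ry": 0,"rz": 0},{"dx": 0,"dy": -0.22,"dz": 0,"rx": 0,"ry": 0,"rz": 0},{"dx": 0,"dy": 0,"dz": 0,"rx": 0,"ry": 0,"rz": 0},{"dx": 0,"dy": 0,"dz": 0,"rx": 0,"ry": 0,"rz": 0},{"dx": 0,"dy": 0,"dz": 0,"rx": 0,"ry": 0,"rz": 0},{"dx": 0,"dy": 0,"dz": 0,"rx": 0,"ry": 0,"rz": 0},{"dx": 0,"dy": 0,"dz": 0,"rx": 0,"ry": 0,"rz": 0},{"dx": 0,"dy": 0,"dz": 0,"rx": 0,"ry": 0,"rz": 0},{"dx": 0,"dy": 0,"dz": 0,"rx": 0,"ry": 0,"rz": 0},{"dx": 0,"dy": 0,"dz": 0,"rx": 0,"ry": 0,"rz": 0}]'

```text
t: 10.2
tcp_pos: [0.5875, 0.1278, 0.0888]
tool_rot: [0.706, 0.708, -0.0, -0.0]
force: [0.1, 0.1, -0.9]
finger_gap: 0.483
gripper_force: 36.9
```

```bash
python3 - <<'E'
from h import *
im,m=snap('wrist','w3.png'); s=sensors.sense(); print(s['t'],s['tcp_pos'],s['tool_rot'],s['force'],ray(m,320,240)[0])
np.save('m3.npy',m,allow_pickle=True)
c=np.array([.5877,.120,.018])
for y in(.2034,.07):
  for x in(-.034,-.024,.024,.034): cv2.circle(im,tuple(int(round(v)) for v in px(m,[.5877+x,y,.018])),2,(255,0,0),-1)
cv2.imwrite('pics/w3b.png',im[:,:,::-1])
E
```

```text
10.25 [0.58754894 0.1278221  0.08880727] [7.06436451e-01 7.07776476e-01 2.76648475e-06 1.38421823e-06] [-0.62766728  0.59528378 -1.26424734] [0.58759209 0.19581332 0.23061235]
```

View pics/w3b.png

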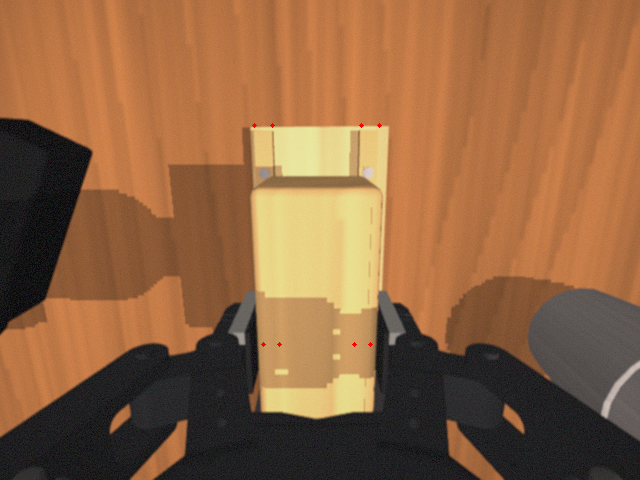

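```bash
python3 - <<'E'
from h import *
m=np.load('m3.npy',allow_pickle=True).item(); print(m['cx'],m['fx'])
im=cv2.imread('pics/w3.png').astype(int)
for v in(140,160):
    print(v,[(u,tuple(im[v-3:v+4,u].mean(0).astype(int))) for u in list(range(240,280,2))+list(range(350,398,2))])
for v in(210,270): print(v,[(u,tuple(im[v-3:v+4,u].mean(0).astype(int))) for u in list(range(244,264,2))+list(range(366,392,2))])
g=lambda x,y,z:[round(float(t),1) for t in px(m,[x,y,z])]
print(g(.5877-.029,.1812,.018),g(.5877+.029,.1812,.018), g(.5875-.021,.1335,.116),g(.5875+.021,.1335,.116))
E
```

```text
316.56322179274497 374.51545727017754
140 [(240, (np.int64(71), np.int64(123), np.int64(194))), (242, (np.int64(59), np.int64(99), np.int64(157))), (244, (np.int64(50), np.int64(84), np.int64(133))), (246, (np.int64(50), np.int64(82), np.int64(130))), (248, (np.int64(51), np.int64(83), np.int64(130))), (250, (np.int64(65), np.int64(101), np.int64(144))), (252, (np.int64(96), np.int64(144), np.int64(181))), (254, (np.int64(117), np.int64(185), np.int64(225))), (256, (np.int64(124), np.int64(198), np.int64(233))), (258, (np.int64(124), np.int64(197), np.int64(232))), (260, (np.int64(123), np.int64(197), np.int64(233))), (262, (np.int64(121), np.int64(197), np.int64(233))), (264, (np.int64(123), np.int64(198), np.int64(233))), (266, (np.int64(123), np.int64(197), np.int64(233))), (268, (np.int64(125), np.int64(199), np.int64(233))), (270, (np.int64(125), np.int64(199), np.int64(234))), (272, (np.int64(97), np.int64(152), np.int64(195))), (274, (np.int64(135), np.int64(206), np.int64(223))), (276, (np.int64(150), np.int64(222), np.int64(233))), (278, (np.int64(150), np.int64(222), np.int
[... 5492 characters left out ...]
8, (np.int64(123), np.int64(198), np.int64(227))), (370, (np.int64(122), np.int64(196), np.int64(227))), (372, (np.int64(129), np.int64(207), np.int64(234))), (374, (np.int64(125), np.int64(200), np.int64(234))), (376, (np.int64(119), np.int64(190), np.int64(234))), (378, (np.int64(102), np.int64(160), np.int64(209))), (380, (np.int64(130), np.int64(197), np.int64(227))), (382, (np.int64(112), np.int64(173), np.int64(220))), (384, (np.int64(68), np.int64(116), np.int64(184))), (386, (np.int64(66), np.int64(114), np.int64(182))), (388, (np.int64(72), np.int64(121), np.int64(192))), (390, (np.int64(73), np.int64(127), np.int64(201)))]
[264.6, 166.4] [368.6, 166.6] [254.1, 329.8] [377.8, 329.9]
```

The lane centre is x≈0.587 and the held leg is at 0.5875, so they agree well. Lowering.

Call:
move_arm --targets '[{"dx": -0.02,"dy": 0,"dz": -0.5,"rx": 0,"ry": 0,"rz": 0},{"dx": 0,"dy": 0,"dz": -0.5,"rx": 0,"ry": 0,"rz": 0},{"dx": 0,"dy": 0,"dz": -0.5,"rx": 0,"ry": 0,"rz": 0},{"dx": 0,"dy": 0,"dz": -0.3,"rx": 0,"ry": 0,"rz": 0},{"dx": 0,"dy": 0,"dz": -0.3,"rx": 0,"ry": 0,"rz": 0},{"dx": 0,"dy": 0,"dz": -0.2,"rx": 0,"ry": 0,"rz": 0},{"dx": 0,"dy": 0,"dz": -0.12,"rx": 0,"ry": 0,"rz": 0},{"dx": 0,"dy": 0,"dz": -0.1,"rx": 0,"ry": 0,"rz": 0},{"dx": 0,"dy": 0,"dz": 0,"rx": 0,"ry": 0,"rz": 0},{"dx": 0,"dy": 0,"dz": 0,"rx": 0,"ry": 0,"rz": 0}]'

```text
t: 11.5
tcp_pos: [0.5872, 0.1279, 0.0261]
tool_rot: [0.706, 0.708, 0.0, 0.0]
force: [-0.0, -0.3, -0.7]
finger_gap: 0.487
gripper_force: 36.9
```

Call:
move_arm --targets '[{"dx": 0,"dy": 0,"dz": -0.04,"rx": 0,"ry": 0,"rz": 0},{"dx": 0,"dy": 0,"dz": 0,"rx": 0,"ry": 0,"rz": 0},{"dx": 0,"dy": 0,"dz": 0,"rx": 0,"ry": 0,"rz": 0},{"dx": 0,"dy": 0,"dz": 0,"rx": 0,"ry": 0,"rz": 0},{"dx": 0,"dy": 0,"dz": 0,"rx": 0,"ry": 0,"rz": 0},{"dx": 0,"dy": 0,"dz": 0,"rx": 0,"ry": 0,"rz": 0},{"dx": 0,"dy": 0,"dz": 0,"rx": 0,"ry": 0,"rz": 0},{"dx": 0,"dy": 0,"dz": 0.4,"rx": 0,"ry": 0,"rz": 0},{"dx": 0,"dy": 0,"dz": 0.8,"rx": 0,"ry": 0,"rz": 0},{"dx": 0,"dy": 0,"dz": 1,"rx": 0,"ry": 0,"rz": 0}]' --claw 100

```text
t: 12.75
tcp_pos: [0.5867, 0.1279, 0.0805]
tool_rot: [0.706, 0.708, -0.0, -0.0]
force: [0.6, 0.4, 0.4]
finger_gap: 1.0
gripper_force: 0.0
```

Call:
move_arm --targets '[{"dx": 0,"dy": 0.5,"dz": 1,"rx": 0,"ry": 0,"rz": 0},{"dx": 0,"dy": 1,"dz": 0,"rx": 0,"ry": 0,"rz": 0},{"dx": 0,"dy": 1,"dz": 0,"rx": 0,"ry": 0,"rz": 0},{"dx": 0,"dy": 1,"dz": 0,"rx": 0,"ry": 0,"rz": 0},{"dx": 0,"dy": 0.5,"dz": 0,"rx": 0,"ry": 0,"rz": 0},{"dx": 0,"dy": 0,"dz": 0,"rx": 0,"ry": 0,"rz": 0},{"dx": 0,"dy": 0,"dz": 0,"rx": 0,"ry": 0,"rz": 0},{"dx": 0,"dy": 0,"dz": 0,"rx": 0,"ry": 0,"rz": 0},{"dx": 0,"dy": 0,"dz": 0,"rx": 0,"ry": 0,"rz": 0},{"dx": 0,"dy": 0,"dz": 0,"rx": 0,"ry": 0,"rz": 0}]' --claw 0

```text
t: 14.0
tcp_pos: [0.5871, 0.2275, 0.1048]
tool_rot: [0.707, 0.708, -0.0, -0.0]
force: [0.4, -1.2, 0.2]
finger_gap: 0.004
gripper_force: 0.0
```

```bash
python3 - <<'E'
from h import *
im,m=snap('scene','s2.png'); b,_=snap('side','d2.png'); s=sensors.sense(); print(s['t'],s['tcp_pos'],s['finger_gap'],s['force'])
a=cv2.resize(im[200:330,225:385],None,fx=2.5,fy=2.5,interpolation=cv2.INTER_CUBIC); c=cv2.resize(b[150:310,260:420],None,fx=2.4,fy=2.4,interpolation=cv2.INTER_CUBIC)
o=np.zeros((400,790,3),np.uint8); o[:325,:400]=a; o[:384,404:788]=c; cv2.imwrite('pics/c4.png',o[:,:,::-1])
E
```

```text
14.1 [0.58707738 0.22765318 0.10479902] 0.002365036665520123 [-0.27484312 -0.35059688  0.67859686]
```

View pics/c4.png

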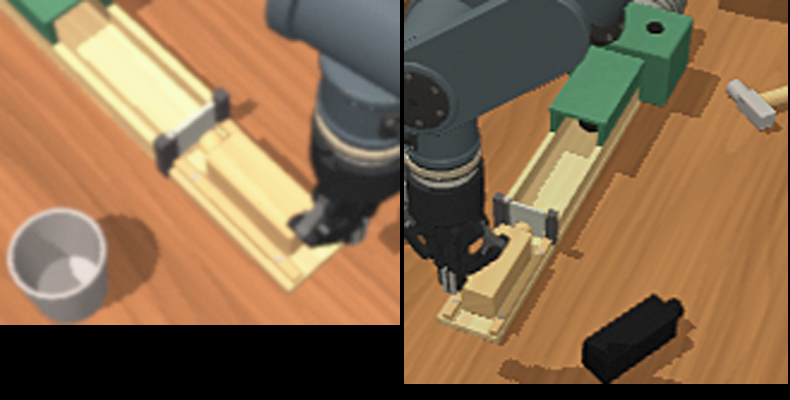

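The leg lies flat between the lips, clear of the flap, with the fingers behind it. I'll lower the shut fingers behind the tail and start the push.

Call:
move_arm --targets '[{"dx": 0,"dy": 0,"dz": -0.5,"rx": 0,"ry": 0,"rz": 0},{"dx": 0,"dy": 0,"dz": -0.5,"rx": 0,"ry": 0,"rz": 0},{"dx": 0,"dy": 0,"dz": -0.5,"rx": 0,"ry": 0,"rz": 0},{"dx": 0,"dy": 0,"dz": -0.5,"rx": 0,"ry": 0,"rz": 0},{"dx": 0,"dy": 0,"dz": -0.5,"rx": 0,"ry": 0,"rz": 0},{"dx": 0,"dy": 0,"dz": -0.4,"rx": 0,"ry": 0,"rz": 0},{"dx": 0,"dy": 0,"dz": -0.3,"rx": 0,"ry": 0,"rz": 0},{"dx": 0,"dy": 0,"dz": -0.08,"rx": 0,"ry": 0,"rz": 0},{"dx": 0,"dy": 0,"dz": 0,"rx": 0,"ry": 0,"rz": 0},{"dx": 0,"dy": 0,"dz": 0,"rx": 0,"ry": 0,"rz": 0}]'

```text
t: 15.35
tcp_pos: [0.5874, 0.2279, 0.0233]
tool_rot: [0.706, 0.708, 0.0, 0.0]
force: [-0.1, 0.1, 0.6]
finger_gap: 0.004
gripper_force: 0.0
```

Call:
move_arm --targets '[{"dx": 0,"dy": -0.2,"dz": 0,"rx": 0,"ry": 0,"rz": 0},{"dx": 0,"dy": -0.2,"dz": 0,"rx": 0,"ry": 0,"rz": 0},{"dx": 0,"dy": -0.2,"dz": 0,"rx": 0,"ry": 0,"rz": 0},{"dx": 0,"dy": -0.2,"dz": 0,"rx": 0,"ry": 0,"rz": 0},{"dx": 0,"dy": -0.2,"dz": 0,"rx": 0,"ry": 0,"rz": 0},{"dx": 0,"dy": -0.2,"dz": 0,"rx": 0,"ry": 0,"rz": 0},{"dx": 0,"dy": -0.2,"dz": 0,"rx": 0,"ry": 0,"rz": 0},{"dx": 0,"dy": -0.2,"dz": 0,"rx": 0,"ry": 0,"rz": 0},{"dx": 0,"dy": -0.2,"dz": 0,"rx": 0,"ry": 0,"rz": 0},{"dx": 0,"dy": -0.2,"dz": 0,"rx": 0,"ry": 0,"rz": 0}]'

```text
t: 16.6
tcp_pos: [0.587, 0.1783, 0.0228]
tool_rot: [0.707, 0.707, 0.001, -0.0]
force: [-0.3, 4.8, -0.3]
finger_gap: -0.0
gripper_force: 2.3
```

Call:
move_arm --targets '[{"dx": 0,"dy": -0.15,"dz": 0,"rx": 0,"ry": 0,"rz": 0},{"dx": 0,"dy": -0.15,"dz": 0,"rx": 0,"ry": 0,"rz": 0},{"dx": 0,"dy": -0.15,"dz": 0,"rx": 0,"ry": 0,"rz": 0},{"dx": 0,"dy": -0.15,"dz": 0,"rx": 0,"ry": 0,"rz": 0},{"dx": 0,"dy": -0.15,"dz": 0,"rx": 0,"ry": 0,"rz": 0},{"dx": 0,"dy": -0.15,"dz": 0,"rx": 0,"ry": 0,"rz": 0},{"dx": 0,"dy": -0.15,"dz": 0,"rx": 0,"ry": 0,"rz": 0},{"dx": 0,"dy": -0.15,"dz": 0,"rx": 0,"ry": 0,"rz": 0},{"dx": 0,"dy": -0.15,"dz": 0,"rx": 0,"ry": 0,"rz": 0},{"dx": 0,"dy": -0.15,"dz": 0,"rx": 0,"ry": 0,"rz": 0}]'

```text
t: 17.85
tcp_pos: [0.5873, 0.1401, 0.0229]
tool_rot: [0.706, 0.708, 0.0, 0.0]
force: [0.9, 5.5, -0.3]
finger_gap: -0.001
gripper_force: 2.7
```

Call:
move_arm --targets '[{"dx": 0,"dy": -0.2,"dz": 0,"rx": 0,"ry": 0,"rz": 0},{"dx": 0,"dy": -0.2,"dz": 0,"rx": 0,"ry": 0,"rz": 0},{"dx": 0,"dy": -0.2,"dz": 0,"rx": 0,"ry": 0,"rz": 0},{"dx": 0,"dy": -0.2,"dz": 0,"rx": 0,"ry": 0,"rz": 0},{"dx": 0,"dy": -0.2,"dz": 0,"rx": 0,"ry": 0,"rz": 0},{"dx": 0,"dy": -0.2,"dz": 0,"rx": 0,"ry": 0,"rz": 0},{"dx": 0,"dy": -0.2,"dz": 0,"rx": 0,"ry": 0,"rz": 0},{"dx": 0,"dy": -0.2,"dz": 0,"rx": 0,"ry": 0,"rz": 0},{"dx": 0,"dy": -0.2,"dz": 0,"rx": 0,"ry": 0,"rz": 0},{"dx": 0,"dy": -0.2,"dz": 0,"rx": 0,"ry": 0,"rz": 0}]'

```text
t: 19.1
tcp_pos: [0.5864, 0.09, 0.0227]
tool_rot: [0.706, 0.708, -0.0, -0.0]
force: [-1.1, 2.9, 2.5]
finger_gap: 0.0
gripper_force: 1.6
```

Call:
move_arm --targets '[{"dx": 0,"dy": -0.2,"dz": 0,"rx": 0,"ry": 0,"rz": 0},{"dx": 0,"dy": -0.2,"dz": 0,"rx": 0,"ry": 0,"rz": 0},{"dx": 0,"dy": -0.2,"dz": 0,"rx": 0,"ry": 0,"rz": 0},{"dx": 0,"dy": -0.2,"dz": 0,"rx": 0,"ry": 0,"rz": 0},{"dx": 0,"dy": -0.2,"dz": 0,"rx": 0,"ry": 0,"rz": 0},{"dx": 0,"dy": -0.2,"dz": 0,"rx": 0,"ry": 0,"rz": 0},{"dx": 0,"dy": -0.2,"dz": 0,"rx": 0,"ry": 0,"rz": 0},{"dx": 0,"dy": -0.2,"dz": 0,"rx": 0,"ry": 0,"rz": 0},{"dx": 0,"dy": -0.2,"dz": 0,"rx": 0,"ry": 0,"rz": 0},{"dx": 0,"dy": -0.2,"dz": 0,"rx": 0,"ry": 0,"rz": 0}]'

```text
t: 20.35
tcp_pos: [0.5869, 0.0399, 0.0227]
tool_rot: [0.706, 0.708, -0.0, -0.0]
force: [-1.9, 1.1, -0.3]
finger_gap: -0.001
gripper_force: 1.0
```

Call:
move_arm --targets '[{"dx": 0,"dy": -0.18,"dz": 0,"rx": 0,"ry": 0,"rz": 0},{"dx": 0,"dy": -0.18,"dz": 0,"rx": 0,"ry": 0,"rz": 0},{"dx": 0,"dy": -0.18,"dz": 0,"rx": 0,"ry": 0,"rz": 0},{"dx": 0,"dy": -0.18,"dz": 0,"rx": 0,"ry": 0,"rz": 0},{"dx": 0,"dy": -0.18,"dz": 0,"rx": 0,"ry": 0,"rz": 0},{"dx": 0,"dy": -0.18,"dz": 0,"rx": 0,"ry": 0,"rz": 0},{"dx": 0,"dy": -0.18,"dz": 0,"rx": 0,"ry": 0,"rz": 0},{"dx": 0,"dy": -0.18,"dz": 0,"rx": 0,"ry": 0,"rz": 0},{"dx": 0,"dy": -0.12,"dz": 0,"rx": 0,"ry": 0,"rz": 0},{"dx": 0,"dy": -0.06,"dz": 0,"rx": 0,"ry": 0,"rz": 0}]'

```text
t: 21.6
tcp_pos: [0.5867, -0.0002, 0.0228]
tool_rot: [0.706, 0.708, -0.0, -0.0]
force: [-0.4, 2.6, 0.9]
finger_gap: 0.003
gripper_force: 1.5
```

Call:
move_arm --targets '[{"dx": 0,"dy": -0.02,"dz": 0,"rx": 0,"ry": 0,"rz": 0},{"dx": 0,"dy": -0.02,"dz": 0,"rx": 0,"ry": 0,"rz": 0},{"dx": 0,"dy": -0.02,"dz": 0,"rx": 0,"ry": 0,"rz": 0},{"dx": 0,"dy": -0.02,"dz": 0,"rx": 0,"ry": 0,"rz": 0},{"dx": 0,"dy": -0.02,"dz": 0,"rx": 0,"ry": 0,"rz": 0},{"dx": 0,"dy": -0.02,"dz": 0,"rx": 0,"ry": 0,"rz": 0},{"dx": 0,"dy": -0.02,"dz": 0,"rx": 0,"ry": 0,"rz": 0},{"dx": 0,"dy": -0.02,"dz": 0,"rx": 0,"ry": 0,"rz": 0},{"dx": 0,"dy": -0.02,"dz": 0,"rx": 0,"ry": 0,"rz": 0},{"dx": 0,"dy": -0.02,"dz": 0,"rx": 0,"ry": 0,"rz": 0}]'

```text
t: 22.85
tcp_pos: [0.587, -0.0052, 0.0228]
tool_rot: [0.706, 0.708, -0.0, -0.0]
force: [-2.1, 2.6, -0.7]
finger_gap: 0.001
gripper_force: 1.3
```

Call:
move_arm --targets '[{"dx": 0,"dy": -0.02,"dz": 0,"rx": 0,"ry": 0,"rz": 0},{"dx": 0,"dy": -0.02,"dz": 0,"rx": 0,"ry": 0,"rz": 0},{"dx": 0,"dy": -0.02,"dz": 0,"rx": 0,"ry": 0,"rz": 0},{"dx": 0,"dy": -0.02,"dz": 0,"rx": 0,"ry": 0,"rz": 0},{"dx": 0,"dy": -0.02,"dz": 0,"rx": 0,"ry": 0,"rz": 0},{"dx": 0,"dy": -0.02,"dz": 0,"rx": 0,"ry": 0,"rz": 0},{"dx": 0,"dy": -0.02,"dz": 0,"rx": 0,"ry": 0,"rz": 0},{"dx": 0,"dy": -0.02,"dz": 0,"rx": 0,"ry": 0,"rz": 0},{"dx": 0,"dy": -0.02,"dz": 0,"rx": 0,"ry": 0,"rz": 0},{"dx": 0,"dy": -0.02,"dz": 0,"rx": 0,"ry": 0,"rz": 0}]'

```text
t: 24.1
tcp_pos: [0.587, -0.0102, 0.0228]
tool_rot: [0.706, 0.708, -0.0, -0.0]
force: [-2.2, 1.4, 0.2]
finger_gap: 0.0
gripper_force: 1.2
```

Call:
move_arm --targets '[{"dx": 0,"dy": -0.02,"dz": 0,"rx": 0,"ry": 0,"rz": 0},{"dx": 0,"dy": -0.02,"dz": 0,"rx": 0,"ry": 0,"rz": 0},{"dx": 0,"dy": -0.02,"dz": 0,"rx": 0,"ry": 0,"rz": 0},{"dx": 0,"dy": -0.02,"dz": 0,"rx": 0,"ry": 0,"rz": 0},{"dx": 0,"dy": -0.02,"dz": 0,"rx": 0,"ry": 0,"rz": 0},{"dx": 0,"dy": -0.02,"dz": 0,"rx": 0,"ry": 0,"rz": 0},{"dx": 0,"dy": -0.02,"dz": 0,"rx": 0,"ry": 0,"rz": 0},{"dx": 0,"dy": -0.02,"dz": 0,"rx": 0,"ry": 0,"rz": 0},{"dx": 0,"dy": -0.02,"dz": 0,"rx": 0,"ry": 0,"rz": 0},{"dx": 0,"dy": -0.02,"dz": 0,"rx": 0,"ry": 0,"rz": 0}]'

```text
t: 25.35
tcp_pos: [0.587, -0.0152, 0.0228]
tool_rot: [0.706, 0.708, 0.0, 0.0]
force: [-2.6, 1.0, -0.6]
finger_gap: 0.002
gripper_force: 1.2
```

Call:
move_arm --targets '[{"dx": 0,"dy": -0.02,"dz": 0,"rx": 0,"ry": 0,"rz": 0},{"dx": 0,"dy": -0.02,"dz": 0,"rx": 0,"ry": 0,"rz": 0},{"dx": 0,"dy": -0.02,"dz": 0,"rx": 0,"ry": 0,"rz": 0},{"dx": 0,"dy": -0.02,"dz": 0,"rx": 0,"ry": 0,"rz": 0},{"dx": 0,"dy": -0.02,"dz": 0,"rx": 0,"ry": 0,"rz": 0},{"dx": 0,"dy": -0.02,"dz": 0,"rx": 0,"ry": 0,"rz": 0},{"dx": 0,"dy": -0.02,"dz": 0,"rx": 0,"ry": 0,"rz": 0},{"dx": 0,"dy": -0.02,"dz": 0,"rx": 0,"ry": 0,"rz": 0},{"dx": 0,"dy": -0.02,"dz": 0,"rx": 0,"ry": 0,"rz": 0},{"dx": 0,"dy": -0.02,"dz": 0,"rx": 0,"ry": 0,"rz": 0}]'

```text
t: 26.6
tcp_pos: [0.587, -0.0201, 0.0228]
tool_rot: [0.706, 0.708, -0.0, -0.0]
force: [0.6, 0.8, 0.7]
finger_gap: -0.004
gripper_force: 0.4
```

Call:
move_arm --targets '[{"dx": 0,"dy": -0.02,"dz": 0,"rx": 0,"ry": 0,"rz": 0},{"dx": 0,"dy": -0.02,"dz": 0,"rx": 0,"ry": 0,"rz": 0},{"dx": 0,"dy": -0.02,"dz": 0,"rx": 0,"ry": 0,"rz": 0},{"dx": 0,"dy": -0.02,"dz": 0,"rx": 0,"ry": 0,"rz": 0},{"dx": 0,"dy": -0.02,"dz": 0,"rx": 0,"ry": 0,"rz": 0},{"dx": 0,"dy": -0.02,"dz": 0,"rx": 0,"ry": 0,"rz": 0},{"dx": 0,"dy": -0.02,"dz": 0,"rx": 0,"ry": 0,"rz": 0},{"dx": 0,"dy": -0.02,"dz": 0,"rx": 0,"ry": 0,"rz": 0},{"dx": 0,"dy": -0.02,"dz": 0,"rx": 0,"ry": 0,"rz": 0},{"dx": 0,"dy": -0.02,"dz": 0,"rx": 0,"ry": 0,"rz": 0}]'

```text
t: 27.85
tcp_pos: [0.587, -0.0245, 0.0228]
tool_rot: [0.707, 0.708, 0.0, -0.0]
force: [0.6, 4.4, 1.8]
finger_gap: 0.0
gripper_force: 2.5
```

Call:
move_arm --targets '[{"dx": 0,"dy": -0.02,"dz": 0,"rx": 0,"ry": 0,"rz": 0},{"dx": 0,"dy": -0.02,"dz": 0,"rx": 0,"ry": 0,"rz": 0},{"dx": 0,"dy": -0.02,"dz": 0,"rx": 0,"ry": 0,"rz": 0},{"dx": 0,"dy": -0.02,"dz": 0,"rx": 0,"ry": 0,"rz": 0},{"dx": 0,"dy": -0.02,"dz": 0,"rx": 0,"ry": 0,"rz": 0},{"dx": 0,"dy": -0.02,"dz": 0,"rx": 0,"ry": 0,"rz": 0},{"dx": 0,"dy": -0.02,"dz": 0,"rx": 0,"ry": 0,"rz": 0},{"dx": 0,"dy": 0,"dz": 0,"rx": 0,"ry": 0,"rz": 0},{"dx": 0,"dy": 0,"dz": 0,"rx": 0,"ry": 0,"rz": 0},{"dx": 0,"dy": 0,"dz": 0,"rx": 0,"ry": 0,"rz": 0}]'

```text
t: 29.1
tcp_pos: [0.5869, -0.0266, 0.0228]
tool_rot: [0.707, 0.708, 0.001, -0.001]
force: [0.9, 9.6, 0.7]
finger_gap: -0.005
gripper_force: 4.5
```

Call:
move_arm --targets '[{"dx": 0,"dy": -0.02,"dz": 0,"rx": 0,"ry": 0,"rz": 0},{"dx": 0,"dy": -0.02,"dz": 0,"rx": 0,"ry": 0,"rz": 0},{"dx": 0,"dy": -0.02,"dz": 0,"rx": 0,"ry": 0,"rz": 0},{"dx": 0,"dy": -0.02,"dz": 0,"rx": 0,"ry": 0,"rz": 0},{"dx": 0,"dy": 0,"dz": 0,"rx": 0,"ry": 0,"rz": 0},{"dx": 0,"dy": 0,"dz": 0,"rx": 0,"ry": 0,"rz": 0},{"dx": 0,"dy": 0,"dz": 0,"rx": 0,"ry": 0,"rz": 0},{"dx": 0,"dy": 0,"dz": 0,"rx": 0,"ry": 0,"rz": 0},{"dx": 0,"dy": 0,"dz": 0,"rx": 0,"ry": 0,"rz": 0},{"dx": 0,"dy": 0,"dz": 0,"rx": 0,"ry": 0,"rz": 0}]'

```text
t: 30.35
tcp_pos: [0.5869, -0.0278, 0.0229]
tool_rot: [0.707, 0.707, 0.001, -0.001]
force: [1.6, 11.6, 1.5]
finger_gap: 0.001
gripper_force: 5.8
```

Steady 11.6 N with the buffer's stiffness. Drawing back, then lifting straight up.

Call:
move_arm --targets '[{"dx": 0,"dy": 0.03,"dz": 0,"rx": 0,"ry": 0,"rz": 0},{"dx": 0,"dy": 0.03,"dz": 0,"rx": 0,"ry": 0,"rz": 0},{"dx": 0,"dy": 0.04,"dz": 0,"rx": 0,"ry": 0,"rz": 0},{"dx": 0,"dy": 0.04,"dz": 0,"rx": 0,"ry": 0,"rz": 0},{"dx": 0,"dy": 0.06,"dz": 0,"rx": 0,"ry": 0,"rz": 0},{"dx": 0,"dy": 0.06,"dz": 0,"rx": 0,"ry": 0,"rz": 0},{"dx": 0,"dy": 0.08,"dz": 0,"rx": 0,"ry": 0,"rz": 0},{"dx": 0,"dy": 0.08,"dz": 0,"rx": 0,"ry": 0,"rz": 0},{"dx": 0,"dy": 0.08,"dz": 0,"rx": 0,"ry": 0,"rz": 0},{"dx": 0,"dy": 0,"dz": 0,"rx": 0,"ry": 0,"rz": 0}]'

```text
t: 31.6
tcp_pos: [0.587, -0.0181, 0.0228]
tool_rot: [0.706, 0.708, -0.0, 0.0]
force: [0.1, -1.0, -0.4]
finger_gap: 0.0
gripper_force: 0.0
```

Call:
move_arm --targets '[{"dx": 0,"dy": 0,"dz": 0.3,"rx": 0,"ry": 0,"rz": 0},{"dx": 0,"dy": 0,"dz": 0.4,"rx": 0,"ry": 0,"rz": 0},{"dx": 0,"dy": 0,"dz": 0.5,"rx": 0,"ry": 0,"rz": 0},{"dx": 0,"dy": 0,"dz": 0.6,"rx": 0,"ry": 0,"rz": 0},{"dx": 0,"dy": 0,"dz": 0.8,"rx": 0,"ry": 0,"rz": 0},{"dx": 0,"dy": 0,"dz": 1,"rx": 0,"ry": 0,"rz": 0},{"dx": 0,"dy": 0.2,"dz": 1,"rx": 0,"ry": 0,"rz": 0},{"dx": 0,"dy": 0.6,"dz": 1,"rx": 0,"ry": 0,"rz": 0},{"dx": 0,"dy": 0.6,"dz": 0.6,"rx": 0,"ry": 0,"rz": 0},{"dx": 0,"dy": 0.2,"dz": 0,"rx": 0,"ry": 0,"rz": 0}]'

```text
t: 32.85
tcp_pos: [0.5876, 0.0228, 0.1794]
tool_rot: [0.706, 0.708, 0.001, 0.001]
force: [-0.7, -0.3, -0.0]
finger_gap: -0.004
gripper_force: 0.0
```

```bash
python3 - <<'E'
from h import *
im,m=snap('side','d3.png'); w,_=snap('wrist','w4.png'); s=sensors.sense(); print(s['t'],s['tcp_pos'],s['force'])
c=cv2.resize(im[150:310,270:400],None,fx=3,fy=3,interpolation=cv2.INTER_CUBIC)
o=np.zeros((480,790,3),np.uint8); o[:,:390]=c; o[:300,392:]=cv2.resize(w,(398,300)); cv2.imwrite('pics/c5.png',o[:,:,::-1])
E
```

```text
32.95 [0.58643117 0.02257371 0.17739898] [ 0.31441382  0.01616347 -1.03393346]
```

View pics/c5.png

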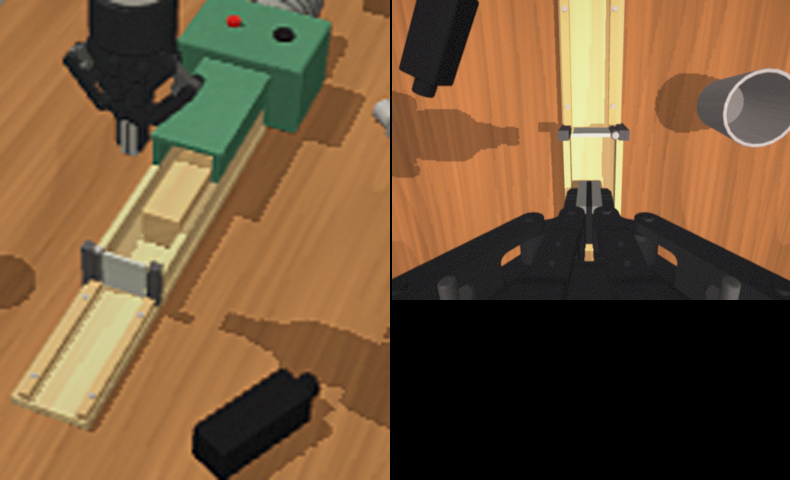

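The leg lies flat in the channel with its front under the hood, and its rear top edge runs (143,207)–(187,222). The flap is shut and the fingers are clear. I'll check the tail's position and hand in if it is good.

```bash
python3 - <<'E'
from h import *
m=cams.camera_model('side')
t=(at(m,270+143/3,150+207/3,.052)+at(m,270+187/3,150+222/3,.052))/2
print('tail',t,'past gate',.0405-t[1])
if .0405-t[1]>.056: print(order.sign_off())
E
```

```text
tail [ 0.57858405 -0.03743389  0.052     ] past gate 0.07793389304264756
the job is handed in; nothing more can be done
None
```

The job is handed in; the verdict was not shown. The leg lies flat in the channel, tenon under the hood and tail about 78 mm past the gate. The buffer took about 11.6 N by the wrist force and was released, the flap looks shut behind the leg, and the arm is clear.

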